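Slide the square coaster out over the riser's edge

TASK

Two dark slate coasters lie flat on the low wooden riser in the middle of the grey desk. Slide the square one, flat on the riser, straight out towards the riser's long edge on the side away from the robot until it sticks out 30 mm over that edge, with its sides squared up to the edge, so that someone can later pick it up by its rim. Only push or drag it with the fingers, never lift or tip it; leave the round coaster and everything else where they are, and finish with the hand clear.

Things in the scene. Friction and masses are not known exactly. Their poses are not given: they have to be found in the camera images.
- riser: Low desk riser of light wood, fixed while you work but placed differently each time: a board 260 mm deep (its x) by 460 mm wide (its y) and 16 mm thick on two cheek panels. Origin on the desk at the centre of its footprint; its flat top is 60 mm above the desk. +x points away from the robot (turned up to 0.25 rad), to the long edge in question.
- riser_edge (a point): Middle of the riser's long edge on the side away from the robot, at the level of the top surface (130 mm along the riser's +x from its centre). Axes as the riser's: +x points outward over the edge, y runs along the edge, z up.
- square_coaster: The square coaster: loose dark slate plate, 90 x 90 x 7 mm, 0.10 to 0.21 kg, lying flat on the riser with its whole outline on the board. Origin at the centre of its underside; x and y parallel to its sides, z up. Starts turned up to 0.3 rad from the riser's axes, its +x side always the one nearest the edge in question. Friction on the board is that of dry slate on wood; it stays where it is left.
- leading_side (a point): Middle of the square coaster's +x side, at its underside (45 mm along the coaster's +x from its centre): the side that is to stick out over the edge.
- round_coaster: The round coaster: same slate, 90 mm diameter, 7 mm thick, loose on the other half of the riser, 200 mm or more from the square one's centre. Origin at the centre of its underside. Leave alone.
- keycap_a: Black keycap 18 x 18 x 9 mm, loose on the riser's top near the middle of its width. Origin at the centre of its underside. Leave alone.
- keycap_b: Another black keycap like it, also near the middle of the riser's width. Leave alone.
- eraser: White eraser in a card sleeve, 44 x 18 x 12 mm, loose on the riser near the middle of its width. Origin at the centre of its underside. Leave alone.
- pen_cup: Stainless steel pen cup, 76 mm diameter, 100 mm high with pens up to 155 mm, on the desk at the right. Origin at the centre of its underside. Leave alone.
- cat: White ceramic cat figurine, about 65 mm long, 87 mm high, on the desk at the right, just past the pen cup. Origin under its centre. Leave alone.

How it is judged (in metres and radians):
At the end, for the whole second after the job is handed in: The square coaster lies flat and still on the riser, its leading side 22 to 38 mm (at its middle) out over the long edge away from the robot, squared to that edge within 0.14 rad; round coaster, keycaps, eraser, pen cup and cat within 12 mm of where they were (x of leading_side in the frame of riser_edge between 0.022 and 0.038 m and angle between the x axis of square_coaster and the x axis of riser_edge, either way round below 0.14 rad and z of square_coaster in the frame of riser_edge between -0.003 and 0.003 m and angle between square_coaster's own z axis and vertical below 0.05 rad and linear speed of square_coaster below 0.01 m/s and distance of each of round_coaster, keycap_a, keycap_b, eraser, pen_cup, cat from where it was at the start of the episode below 0.012 m); the robot touches nothing.
It fails at once if the square coaster is lifted more than 10 mm off the riser, or tipped more than 0.2 rad (z of square_coaster in the frame of riser_edge above 0.01 m or angle between square_coaster's own z axis and vertical above 0.2 rad).
It fails at once if the square coaster drops off the riser (z of square_coaster in the frame of riser_edge below -0.02 m).
It fails at once if a bystander (round coaster, keycap, eraser, pen cup or cat) is moved more than 12 mm (distance of any of round_coaster, keycap_a, keycap_b, eraser, pen_cup, cat from where it was at the start of the episode above 0.012 m).
It also fails if it takes over 37 s, if anything falls off the work surface, if the arm or the gripper's body presses on something with over 40 N, if the wrist force passes 120 N, or if a joint passes its speed limit or range.

ROBOT

A 7-joint arm with a two-finger parallel gripper is mounted at the origin on the work surface. World frame = base frame: x ahead of the robot, y to its left, z up, the work surface at z = 0. Lengths are in mm, angles in degrees, forces in N, time in s.
With the tool pointing down it reaches from about 400 to 850 mm from the base axis. Payload 4.5 kg.
Tool frame: the origin (TCP) lies at the very end of the fingers, on their centre line; the grasp point (between the pads) lies 19 mm behind it; z points along the fingers, y is the line along which they close (so a half turn about z gives the same grasp; the last joint's range is limited). The gripper opens to 88 mm and grips with 3 to 60 N. Pads are 18 mm wide; open, the fingers measure 123 mm over their backs; the gripper's body (75 mm by 187 mm) begins 45 mm behind the grasp point.
Start: joints at [-66.646, 39.483, -11.15, 89.685, 9.013, 51.709, -12.324], TCP at [228.205, 581.873, 238.743] pointing down, gripper open.
Joint ranges: [-172.22, 172.22], [-26.19, 119.32], [-84.43, 86.54], [7.71, 146.69], [-57.33, 237.33], [2.42, 119.75], [-152.13, 152.13]. Speed limits (degrees/s): [147.25, 147.25, 180, 180, 180, 180, 180].

INTERFACE

Orientations are given as [roll, pitch, yaw] about the fixed x, y, z axes, in that order (R = Rz(yaw) Ry(pitch) Rx(roll)).
In Python, from bench import bot gives the robot as it stands.
- The arm moves only by the tool drive_tool, never from a script. Its argument "rows" is a list of rows, each an object with "linear": the shift along the tool's x, y, z in cm, a list of three; "rotation": the turn, a rotation vector about the tool's x, y, z in degrees, a list of three; "grip": the gripper command: -1 is shut, 1 is fully open, values between are in proportion. In form: [{"linear": [tx, ty, tz], "rotation": [wx, wy, wz], "grip": grip}, ...]. A call has 1 to 20 rows; each row shifts and turns the commanded pose from where the row before left it, along the tool's axes as they then stand; what a row does not reach is not made up. A row lasts 1/10 s, in which the tool goes at most 50 mm and 8.59 degrees, less where a joint would pass 70% of its speed; a pose out of reach is approached as far as the arm can. A call is refused whole if a number of a shift passes 5 or a number of a turn 8.59, either way. A call with a gripper value outside its range is refused whole. The fingers move at their own pace and stop on an object; "force" is the grip in N (left out, the last holds). Time passes only in rows, so rows that do not move let the fingers close. It gives the time, the measured TCP pose, the force and the opening at its end, in the units of the state.
- bot.sense(): the state, without advancing time (a new reading comes with each control period).
- bot.get_image(name): name is "scene" or "top"; returns a dict with "pixels" (480x640x3 uint8, red, green, blue), "range_z" (480x640 float32, mm along the optical axis (not along the pixel's ray), 0 where there is no reading), "intrinsics" (3x3 intrinsics, pixels), "world_from_camera" (4x4, takes a point from camera to world coordinates). Camera axes: x right, y up, looking along -z (the intrinsics and any distortion apply to the point x, -y, -z); pixel columns grow to the right and rows downward; lengths in mm; the calibration is good to about 2 mm. A picture is of the moment at which its call begins.
- bot.finish_job(): hands the job in, once; it reports no verdict.
The state is a dict: "clock": time; "qpos": joint angles; "qvel": joint speeds; "joint_efforts": joint torques, N m; "eef_pos": TCP position; "tcp_rot": TCP orientation; "contact_force": force on the tool from outside, world axes, zero at the start; "ft_torque": the same for the moment, N m; "gripper_width": opening from 0.0 (shut) to 1.0 (fully open).
Only numpy, scipy, OpenCV 4.12 (cv2) and the standard library are available. Lean on these libraries where they do the work, as an engineer would, in place of code of your own. Each camera call takes 0.05 s, during which the arm holds its last target. There are 200 camera calls.

## Working session

There is one attempt and no reset: what is moved stays moved. The work goes in short steps, Python scripts to look and compute and a tool call to move; the robot and the scene stay as the last step left them, time stands still between calls to the robot, and variables do not carry over. Pictures are saved under pics/ and viewed, on a budget of 10 in all, crops included, one or two more only if the job needs it, and the job is handed in when it is done.

Besides the shell and the picture viewer there is one more tool, called after "Emit:" as name(argument=value, ...), one argument or row to a line, values as JSON. drive_tool: Moves the arm, as the interface text tells. Its arguments: {"type":"object","properties":{"rows":{"type":"array","items":{"type":"object","properties":{"linear":{"type":"array","items":{"type":"number"}},"rotation":{"type":"array","items":{"type":"number"}},"grip":{"type":"number"}}}},"force":{"type":"number"}},"required":["rows"]}

```bash
mkdir -p pics; python3 - <<'E'
from bench import bot
import cv2,numpy as np
for n in("top","scene"):
    d=bot.get_image(n); np.savez(f"{n}0.npz",**d); cv2.imwrite(f"pics/{n}0.png",d["pixels"][:,:,::-1])
    print(n,d["intrinsics"],d["world_from_camera"])
s=bot.sense();print(s)
E
```

```text
top [[490.70112102   0.         323.47684246]
 [  0.         490.70112102 236.11870705]
 [  0.           0.           1.        ]] [[ 4.72745183e-03  9.74981781e-01 -2.22234512e-01  3.59303753e+02]
 [-9.99972731e-01  3.34828974e-03 -6.58224240e-03 -1.79016239e+02]
 [-5.67346088e-03  2.22259569e-01  9.74971023e-01  9.36926953e+02]
 [ 0.00000000e+00  0.00000000e+00  0.00000000e+00  1.00000000e+00]]
scene [[515.15826408   0.         324.24884011]
 [  0.         515.15826408 236.12762456]
 [  0.           0.           1.        ]] [[-7.41383256e-01 -3.37052945e-01  5.80298354e-01  1.23185642e+03]
 [ 6.71076874e-01 -3.75693870e-01  6.39147827e-01  5.35172544e+02]
 [ 2.58787671e-03  8.63278303e-01  5.04721581e-01  6.64689220e+02]
 [ 0.00000000e+00  0.00000000e+00  0.00000000e+00  1.00000000e+00]]
{'clock': 0.1, 'qpos': array([-66.64713567,  39.52663453, -11.14572896,  89.73750319,
         9.01251834,  51.70934292, -12.32339988]), 'qvel': array([ 0.004053  , -0.01241866, -0.05737128, -0.18934266, -0.00145181,
        0.01788533,  0.07129202]), 'joint_efforts': array([-3.27289439e-03, -5.28501284e+01, -1.27164915e+00, -1.53836972e+01,
       -5.26267744e-02,  1.98204376e-03,  3.81923996e-05]), 'eef_pos': array([228.04617401, 581.31688983, 238.01601864]), 'tcp_rot': array([-1.79908572e+02,  6.37428494e-03,  1.58589213e+02]), 'contact_force': array([ 0.19820022,  0.43819465, -0.61558014]), 'ft_torque': array([-0.0823678 , -0.03139396,  0.08146782]), 'gripper_width': 1.0000703136881945}
```

View pics/top0.png

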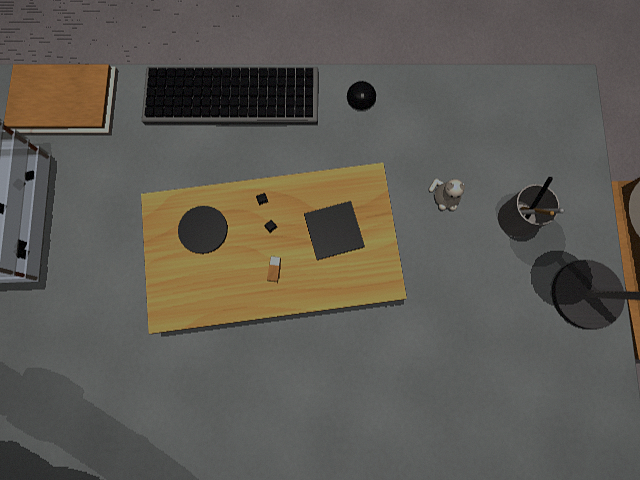

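View pics/scene0.png

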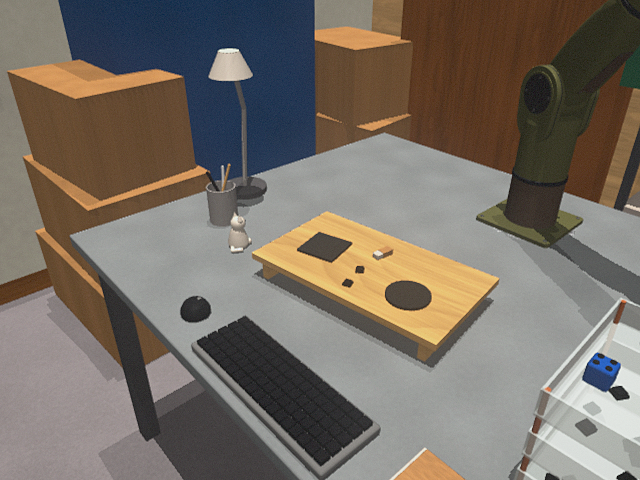

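The top view shows the riser's corners near (141,193), (384,163), (406,299) and (149,333). The square coaster's corners are near (305,212), (351,201), (364,247) and (318,259). The scene view shows the same layout, with the eraser and keycaps left of the square coaster.

```bash
cat > h.py <<'E'
import numpy as np,cv2
def ray(d,u,v):
    K=d["intrinsics"];T=d["world_from_camera"]
    r=T[:3,:3]@np.array([(u-K[0,2])/K[0,0],-(v-K[1,2])/K[1,1],-1.]);return T[:3,3],r
def atz(d,u,v,z):
    c,r=ray(d,u,v);return c+r*(z-c[2])/r[2]
def tri(a,b):
    A=[];B=[]
    M=np.zeros((3,3));q=np.zeros(3)
    for c,r in(a,b):
        r=r/np.linalg.norm(r);P=np.eye(3)-np.outer(r,r);M+=P;q+=P@c
    return np.linalg.solve(M,q)
def quad(d,mask,seed):
    n,l=cv2.connectedComponents(mask.astype(np.uint8),connectivity=4)
    m=(l==l[seed[1],seed[0]]).astype(np.uint8)
    c=max(cv2.findContours(m,0,2)[0],key=cv2.contourArea)
    h=cv2.convexHull(c)
    for e in np.arange(.01,.2,.005):
        p=cv2.approxPolyDP(h,e*cv2.arcLength(h,True),True)
        if len(p)<=4:break
    return p[:,0,:],c[:,0,:]
def measure(d,rseed,cseed):
    im=d["pixels"].astype(int);out={}
    for n,mask,s,z in(("riser",(im[...,0]-im[...,2]>45),rseed,60),("coaster",(im.max(2)<75)&(abs(im[...,0]-im[...,2])<20),cseed,67)):
        p,c=quad(d,mask,s)
        w=np.array([atz(d,u,v,z)[:2] for u,v in c]).astype(np.float32)
        out[n]=(p,np.array([atz(d,u,v,z)[:2] for u,v in p]).round(1),cv2.minAreaRect(w))
    return out
E
python3 - <<'E'
from h import *
t=dict(np.load("top0.npz"));s=dict(np.load("scene0.npz"))
mt=measure(t,(300,290),(335,230));ms=measure(s,(450,285),(325,247))
for m in(mt,ms):
    for k in m: print(k,m[k][0].tolist(),m[k][1].tolist(),m[k][2])
for d,uv in((t,(335,230)),(t,(300,290)),(s,(325,247)),(s,(450,285))):
    u,v=uv;c,r=ray(d,u,v);print(uv,c+r*d["range_z"][v,u])
for n in mt:
  for p,w in zip(mt[n][0],mt[n][1]):
    j=np.argmin(np.linalg.norm(ms[n][1]-w,axis=1));print(n,tri(ray(t,*p),ray(s,*ms[n][0][j])).round(1))
E
```

```text
riser [[383, 163], [405, 298], [149, 333], [141, 194]] [[701.8, -285.3], [446.7, -318.7], [383.5, 132.7], [639.0, 169.2]] ((542.9071044921875, -75.59184265136719), (259.9326477050781, 459.4820251464844), 7.926472187042236)
coaster [[350, 201], [364, 246], [317, 259], [304, 213]] [[624.3, -221.8], [539.5, -246.5], [515.3, -161.7], [601.1, -137.1]] ((569.7924194335938, -191.43072509765625), (89.85382080078125, 90.05512237548828), 15.865575790405273)
riser [[252, 252], [327, 211], [498, 279], [423, 360]] [[701.9, -285.6], [446.7, -319.6], [389.1, 134.4], [687.0, 178.2]] ((566.3814086914062, -70.425537109375), (307.79022216796875, 466.47442626953125), 7.879879474639893)
coaster [[615, 0], [639, 479], [0, 479], [0, 0]] [[-5175.8, -1868.5], [657.7, 501.0], [1261.5, -43.6], [-216.5, -6128.5]] ((-872.161376953125, -1875.07568359375), (5598.49267578125, 6537.76611328125), 49.337886810302734)
(335, 230) [ 568.67582347 -194.06799815   68.79545657]
(300, 290) [ 459.99046696 -131.66729698   61.79932497]
(325, 247) [ 574.94936356 -185.76407822   66.49741585]
(450, 285) [478.37152384  80.89375688  59.2653286 ]
riser [ 701.9 -285.4   60. ]
riser [ 446.9 -318.9   60.3]
riser [384.1 133.   57. ]
riser [654.4 170.5  33. ]
coaster [1029.6 -316.2 -365.4]
coaster [ 962.  -342.1 -369.4]
coaster [523.4 166.7 -98.1]
coaster [602.4 181.9 -26.1]
```

Emit:
drive_tool(
  rows=[
    {"linear": [-2, -1.2, 0], "rotation": [0, 0, 0], "grip": 0.1},
    {"linear": [-4, -2.3, 0], "rotation": [0, 0, 0], "grip": 0.1},
    {"linear": [-4, -2.3, 0], "rotation": [0, 0, 0], "grip": 0.1},
    {"linear": [-4, -2.3, 0], "rotation": [0, 0, 0], "grip": 0.1},
    {"linear": [-4, -2.3, 0], "rotation": [0, 0, 0], "grip": 0.1},
    {"linear": [-4, -2.3, 0], "rotation": [0, 0, 0], "grip": 0.1},
    {"linear": [-4, -2.3, 0], "rotation": [0, 0, 0], "grip": 0.1},
    {"linear": [-4, -2.3, 0], "rotation": [0, 0, 0], "grip": 0.1},
    {"linear": [-2, -4.1, 0], "rotation": [0, 0, 0], "grip": 0.1},
    {"linear": [-2, -4.1, 0], "rotation": [0, 0, 0], "grip": 0.1},
    {"linear": [-2, -4.1, 0], "rotation": [0, 0, 0], "grip": 0.1},
    {"linear": [-2, -4.1, 0], "rotation": [0, 0, 0], "grip": 0.1},
    {"linear": [-2, -4.1, 0], "rotation": [0, 0, 0], "grip": 0.1},
    {"linear": [-2, -4.1, 0], "rotation": [0, 0, 0], "grip": 0.1},
    {"linear": [-2, -4.1, 0], "rotation": [0, 0, 0], "grip": 0.1},
    {"linear": [-2, -4.1, 0], "rotation": [0, 0, 0], "grip": 0.1},
    {"linear": [-2, -4.1, 0], "rotation": [0, 0, 0], "grip": 0.1},
    {"linear": [-2, -4.1, 0], "rotation": [0, 0, 0], "grip": 0.1},
    {"linear": [-1, -2, 0], "rotation": [0, 0, 0], "grip": 0.1},
    {"linear": [0, 0, 0], "rotation": [0, 0, 0], "grip": 0.1},
  ],
)

```text
clock: 2.1
eef_pos: [482.2, -170.3, 238.2]
tcp_rot: [-179.9, 0.0, 158.1]
contact_force: [0.2, -0.2, -0.4]
gripper_width: 0.553
```

Emit:
drive_tool(
  rows=[
    {"linear": [0, 0, 0], "rotation": [0, 0, 4.2], "grip": 0.1},
    {"linear": [0, 0, 0], "rotation": [0, 0, 8.3], "grip": 0.1},
    {"linear": [0, 0, 0], "rotation": [0, 0, 8.3], "grip": 0.1},
    {"linear": [0, 0, 0], "rotation": [0, 0, 8.3], "grip": 0.1},
    {"linear": [0, 0, 0], "rotation": [0, 0, 8.3], "grip": 0.1},
    {"linear": [0, 0, 0], "rotation": [0, 0, 8.3], "grip": 0.1},
    {"linear": [0, 0, 0], "rotation": [0, 0, 8.3], "grip": 0.1},
    {"linear": [0, 0, 0], "rotation": [0, 0, 8.3], "grip": 0.1},
    {"linear": [0, 0, 0], "rotation": [0, 0, 8.3], "grip": 0.1},
    {"linear": [0, 0, 0], "rotation": [0, 0, 8.3], "grip": 0.1},
    {"linear": [0, 0, 0], "rotation": [0, 0, 8.3], "grip": 0.1},
    {"linear": [0, 0, 0], "rotation": [0, 0, 8.3], "grip": 0.1},
    {"linear": [0, 0, 0], "rotation": [0, 0, 8.3], "grip": 0.1},
    {"linear": [0, 0, 0], "rotation": [0, 0, 8.3], "grip": 0.1},
    {"linear": [0, 0, 0], "rotation": [0, 0, 8.3], "grip": 0.1},
    {"linear": [0, 0, 0], "rotation": [0, 0, 8.3], "grip": 0.1},
    {"linear": [0, 0, 0], "rotation": [0, 0, 8.3], "grip": 0.1},
    {"linear": [0, 0, 0], "rotation": [0, 0, 8.3], "grip": 0.1},
    {"linear": [0, 0, 0], "rotation": [0, 0, 4.9], "grip": 0.1},
    {"linear": [0, 0, 0], "rotation": [0, 0, 0], "grip": 0.1},
  ],
)

```text
clock: 4.1
eef_pos: [482.8, -163.7, 238.3]
tcp_rot: [-179.9, 0.0, 8.5]
contact_force: [-1.2, 0.3, 0.2]
gripper_width: 0.548
```

Emit:
drive_tool(
  rows=[
    {"linear": [0.3, 2, 0], "rotation": [0, 0, 0.6], "grip": 0.1},
    {"linear": [0.5, 2, 0], "rotation": [0, 0, 0], "grip": 0.1},
    {"linear": [0, 0, 3], "rotation": [0, 0, 0], "grip": 0.1},
    {"linear": [0, 0, 4], "rotation": [0, 0, 0], "grip": 0.1},
    {"linear": [0, 0, 4], "rotation": [0, 0, 0], "grip": 0.1},
    {"linear": [0, 0, 3], "rotation": [0, 0, 0], "grip": 0.1},
    {"linear": [0, 0, 1.8], "rotation": [0, 0, 0], "grip": 0.1},
    {"linear": [0, 0, 0], "rotation": [0, 0, 0], "grip": 0.1},
    {"linear": [0, 0, 0], "rotation": [0, 0, 0], "grip": 0.1},
  ],
)

```text
clock: 5.0
eef_pos: [496.6, -203.6, 80.9]
tcp_rot: [-180.0, -0.0, 7.9]
contact_force: [0.1, -0.6, 0.1]
gripper_width: 0.553
```

```bash
python3 - <<'E'
from bench import bot
import cv2,numpy as np
d=bot.get_image("scene");c=d["pixels"][180:340,230:450,::-1];cv2.imwrite("pics/s1.png",cv2.resize(c,None,fx=3.5,fy=3.5,interpolation=2))
print(bot.sense()["eef_pos"],bot.sense()["tcp_rot"])
E
```

```text
[ 497.01182691 -204.00541606   81.55436602] [ 1.79984255e+02 -7.74461350e-02  7.85721827e+00]
```

View pics/s1.png

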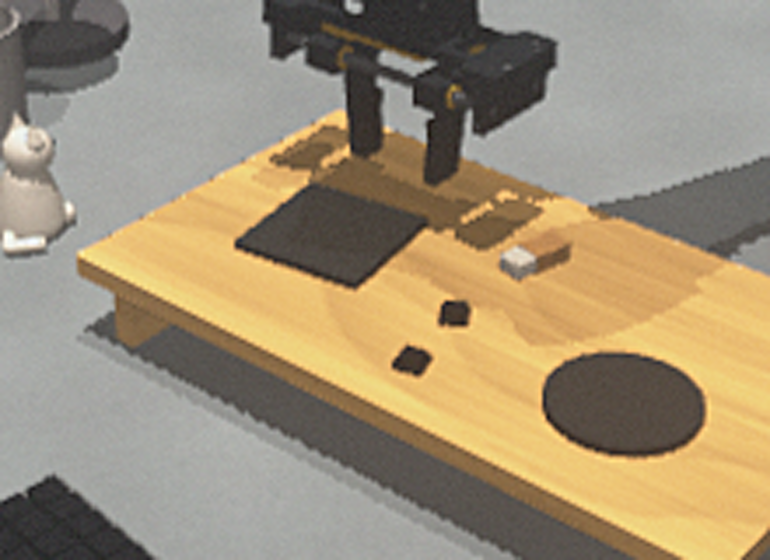

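The fingers stand behind the coaster's near side, at crop positions (365,150) and (440,175), clear of the eraser. Next I lower them and push.

Emit:
drive_tool(
  rows=[
    {"linear": [0, 0, 0.8], "rotation": [0, 0, 0], "grip": 0.1},
    {"linear": [0, 0, 0.6], "rotation": [0, 0, 0], "grip": 0.1},
    {"linear": [0, 0, 0.4], "rotation": [0, 0, 0], "grip": 0.1},
    {"linear": [0, 0, 0], "rotation": [0, 0, 0], "grip": 0.1},
    {"linear": [0, 0, 0], "rotation": [0, 0, 0], "grip": 0.1},
  ],
)

```text
clock: 5.55
eef_pos: [496.3, -204.2, 62.6]
tcp_rot: [-180.0, 0.0, 7.8]
contact_force: [0.8, 0.2, -0.2]
gripper_width: 0.552
```

Emit:
drive_tool(
  rows=[
    {"linear": [0.5, 0, 0], "rotation": [0, 0, 0], "grip": 0.1},
    {"linear": [0.5, 0, 0], "rotation": [0, 0, 0], "grip": 0.1},
    {"linear": [0.5, 0, 0], "rotation": [0, 0, 0], "grip": 0.1},
    {"linear": [0.5, 0, 0], "rotation": [0, 0, 0], "grip": 0.1},
    {"linear": [0.5, 0, 0], "rotation": [0, 0, 0], "grip": 0.1},
    {"linear": [0.5, 0, 0], "rotation": [0, 0, 0], "grip": 0.1},
    {"linear": [0.5, 0, 0], "rotation": [0, 0, 0], "grip": 0.1},
    {"linear": [0.5, 0, 0], "rotation": [0, 0, 0], "grip": 0.1},
    {"linear": [0.5, 0, 0], "rotation": [0, 0, 0], "grip": 0.1},
    {"linear": [0.5, 0, 0], "rotation": [0, 0, 0], "grip": 0.1},
    {"linear": [0, 0, 0], "rotation": [0, 0, 0], "grip": 0.1},
  ],
)

```text
clock: 6.65
eef_pos: [547.3, -197.3, 62.7]
tcp_rot: [180.0, -0.1, 7.8]
contact_force: [-0.0, 0.5, 0.1]
gripper_width: 0.55
```

```bash
python3 - <<'E'
from bench import bot
import cv2,numpy as np
d=bot.get_image("scene");np.savez("s2.npz",**d);c=d["pixels"][180:340,230:450,::-1];cv2.imwrite("pics/s2.png",cv2.resize(c,None,fx=3.5,fy=3.5,interpolation=2))
print(bot.sense()["eef_pos"],bot.sense()["tcp_rot"])
E
```

```text
[ 546.90691784 -197.42391243   62.76573913] [ 1.79965122e+02 -7.95235746e-02  7.81401445e+00]
```

View pics/s2.png

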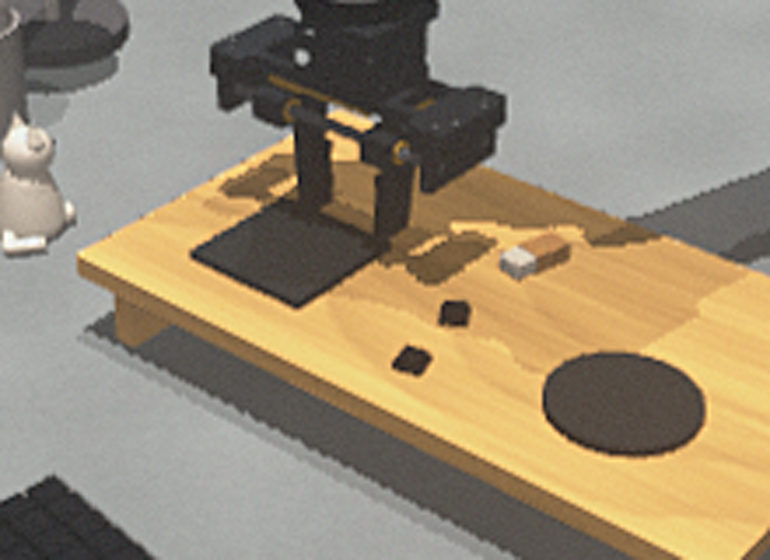

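The coaster has moved forward and is square against both fingers. Its leading corners are at crop (190,255) and (298,305).

```bash
python3 - <<'E'
from h import *
d=dict(np.load("s2.npz"));a=np.deg2rad(7.9)
for u,v in((190,255),(298,305)):
    w=atz(d,230+u/3.5,180+v/3.5,67)[:2]-[542.9,-75.6];print(w@[np.cos(a),np.sin(a)],w@[-np.sin(a),np.cos(a)])
E
```

```text
93.14412777750081 -165.07328678343802
92.0905005898405 -77.22663081575861
```

Emit:
drive_tool(
  rows=[
    {"linear": [0.5, 0, 0], "rotation": [0, 0, 0], "grip": 0.1},
    {"linear": [0.5, 0, 0], "rotation": [0, 0, 0], "grip": 0.1},
    {"linear": [0.5, 0, 0], "rotation": [0, 0, 0], "grip": 0.1},
    {"linear": [0.5, 0, 0], "rotation": [0, 0, 0], "grip": 0.1},
    {"linear": [0.5, 0, 0], "rotation": [0, 0, 0], "grip": 0.1},
    {"linear": [0.5, 0, 0], "rotation": [0, 0, 0], "grip": 0.1},
    {"linear": [0.5, 0, 0], "rotation": [0, 0, 0], "grip": 0.1},
    {"linear": [0.5, 0, 0], "rotation": [0, 0, 0], "grip": 0.1},
    {"linear": [0.5, 0, 0], "rotation": [0, 0, 0], "grip": 0.1},
    {"linear": [0.5, 0, 0], "rotation": [0, 0, 0], "grip": 0.1},
    {"linear": [0.5, 0, 0], "rotation": [0, 0, 0], "grip": 0.1},
    {"linear": [0, 0, 0], "rotation": [0, 0, 0], "grip": 0.1},
    {"linear": [0, 0, 0], "rotation": [0, 0, 0], "grip": 0.1},
  ],
)

```text
clock: 8.0
eef_pos: [601.6, -189.6, 62.6]
tcp_rot: [180.0, -0.1, 7.8]
contact_force: [-0.3, -0.2, 0.3]
gripper_width: 0.55
```

```bash
python3 - <<'E'
from bench import bot
import cv2,numpy as np
o=[]
for n,(r,c) in(("scene",(190,230)),("top",(130,270))):
    d=bot.get_image(n);np.savez(n+"3.npz",**d);o.append(cv2.resize(d["pixels"][r:r+100,c:c+150,::-1],None,fx=4,fy=3,interpolation=2))
cv2.imwrite("pics/s3.png",np.vstack(o))
print(bot.sense()["eef_pos"],bot.sense()["tcp_rot"])
E
```

```text
[ 601.17335289 -189.64378281   62.66439767] [-1.79998035e+02 -7.84696669e-02  7.80964389e+00]
```

View pics/s3.png

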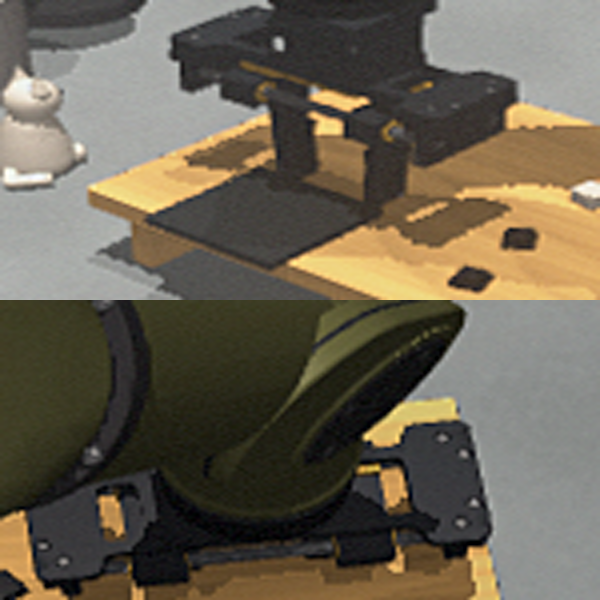

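Top half (scene crop): the coaster's leading top edge runs from (147,217) to (275,263), now just over the riser's edge. Bottom half (top camera): the arm hides the coaster.

```bash
python3 - <<'E'
from h import *
d=dict(np.load("scene3.npz"));a=np.deg2rad(7.9)
for u,v in((147,217),(275,264)):
    w=atz(d,230+u/4,190+v/3,67)[:2]-[542.9,-75.6];print(w@[np.cos(a),np.sin(a)],w@[-np.sin(a),np.cos(a)])
w=np.array([601.4,-189.6])-[542.9,-75.6];print(w@[np.cos(a),np.sin(a)])
E
```

```text
144.24745056467097 -167.31527240031593
143.2044567507822 -76.77224829490996
42.276125351206346
```

Emit:
drive_tool(
  rows=[
    {"linear": [0.4, 0, 0], "rotation": [0, 0, 0], "grip": 0.1},
    {"linear": [0.4, 0, 0], "rotation": [0, 0, 0], "grip": 0.1},
    {"linear": [0.4, 0, 0], "rotation": [0, 0, 0], "grip": 0.1},
    {"linear": [0.3, 0, 0], "rotation": [0, 0, 0], "grip": 0.1},
    {"linear": [0, 0, 0], "rotation": [0, 0, 0], "grip": 0.1},
    {"linear": [0, 0, 0], "rotation": [0, 0, 0], "grip": 0.1},
  ],
)

```text
clock: 8.7
eef_pos: [616.1, -187.8, 62.7]
tcp_rot: [180.0, -0.1, 7.8]
contact_force: [-0.1, 0.1, -0.5]
gripper_width: 0.547
```

Emit:
drive_tool(
  rows=[
    {"linear": [-0.5, 0, 0], "rotation": [0, 0, 0], "grip": 0.1},
    {"linear": [-1, 0, 0], "rotation": [0, 0, 0], "grip": 0.1},
    {"linear": [-1.5, 0, -1], "rotation": [0, 0, 0], "grip": 0.1},
    {"linear": [0, 0, -3], "rotation": [0, 0, 0], "grip": 0.1},
    {"linear": [0, 0, -4], "rotation": [0, 0, 0], "grip": 0.1},
    {"linear": [0, 0, -4], "rotation": [0, 0, 0], "grip": 0.1},
    {"linear": [0, 0, -4], "rotation": [0, 0, 0], "grip": 0.1},
    {"linear": [0, -3, -2], "rotation": [0, 0, 0], "grip": 0.1},
    {"linear": [0, -4, 0], "rotation": [0, 0, 0], "grip": 0.1},
    {"linear": [0, -4, 0], "rotation": [0, 0, 0], "grip": 0.1},
    {"linear": [0, -4, 0], "rotation": [0, 0, 0], "grip": 0.1},
    {"linear": [0, -4, 0], "rotation": [0, 0, 0], "grip": 0.1},
    {"linear": [0, -4, 0], "rotation": [0, 0, 0], "grip": 0.1},
    {"linear": [0, -4, 0], "rotation": [0, 0, 0], "grip": 0.1},
    {"linear": [0, -4, 0], "rotation": [0, 0, 0], "grip": 0.1},
    {"linear": [0, -4, 0], "rotation": [0, 0, 0], "grip": 0.1},
    {"linear": [0, -4, 0], "rotation": [0, 0, 0], "grip": 0.1},
    {"linear": [0, -4, 0], "rotation": [0, 0, 0], "grip": 0.1},
    {"linear": [0, 0, 0], "rotation": [0, 0, 0], "grip": 0.1},
  ],
)

```text
clock: 10.6
eef_pos: [524.7, 241.2, 241.7]
tcp_rot: [-179.7, 0.1, 8.4]
contact_force: [-0.1, 0.9, -0.3]
gripper_width: 0.549
```

```bash
python3 - <<'E'
from bench import bot
import cv2,numpy as np
d=bot.get_image("top");np.savez("top4.npz",**d);cv2.imwrite("pics/t4.png",d["pixels"][:,:,::-1])
E
```

```text
(no output)
```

View pics/t4.png

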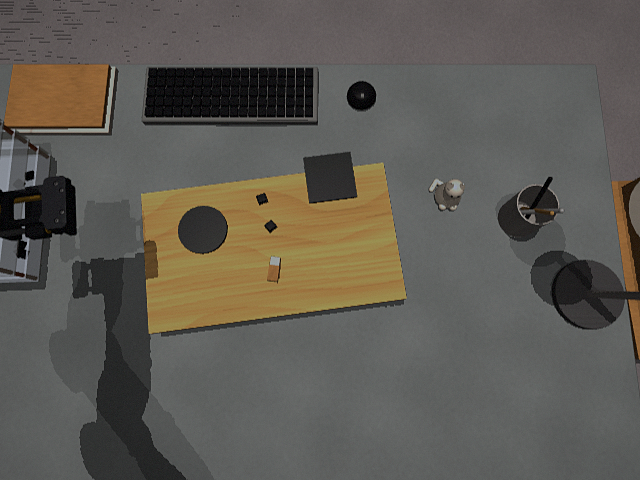

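The coaster (corners about (304,157), (353,152), (357,199) and (308,203)) now sticks out over the far edge. The other items look unmoved, and the hand is off to the left.

```bash
python3 - <<'E'
from h import *
d=dict(np.load("top4.npz"));d0=dict(np.load("top0.npz"));a=np.deg2rad(7.9)
im=d["pixels"].astype(int);
for th in(60,70,75):
    p,c=quad(d,(im.max(2)<th)&(abs(im[...,0]-im[...,2])<20),(330,178))
    w=np.array([atz(d,u,v,67)[:2] for u,v in c]).astype(np.float32);r=cv2.minAreaRect(w)
    q=(np.array(r[0])-[542.9,-75.6]);x=q@[np.cos(a),np.sin(a)];print(th,p.tolist(),r,"overhang",x+45-130)
diff=np.abs(im-d0["pixels"]).max(2)>60; diff[:,:160]=0
print([s[:4].tolist()+[s[4]] for s in cv2.connectedComponentsWithStats(diff.astype(np.uint8))[2][1:] if s[4]>4])
E
```

```text
60 [[350, 152], [356, 196], [309, 202], [303, 158]] ((671.380126953125, -183.9416046142578), (90.39700317382812, 90.47254180908203), 7.729753017425537) overhang 27.369818921986933
70 [[350, 152], [356, 196], [309, 202], [303, 158]] ((671.6712036132812, -184.17434692382812), (90.86888122558594, 90.74427795410156), 8.056565284729004) overhang 27.62614394731696
75 [[350, 152], [356, 196], [309, 202], [303, 158]] ((671.6712036132812, -184.17434692382812), (90.86888122558594, 90.74427795410156), 8.056565284729004) overhang 27.62614394731696
[[343, 152, 7, 2, np.int32(8)], [316, 155, 13, 9, np.int32(28)], [333, 154, 5, 3, np.int32(7)], [304, 157, 14, 12, np.int32(50)], [305, 160, 52, 43, np.int32(1559)], [304, 201, 61, 59, np.int32(2397)]]
```

```bash
python3 -c "
from bench import bot
s=bot.sense();print(s['clock'],s['contact_force']);print(bot.finish_job())"
```

```text
10.65 [-0.17075352 -0.61914132  0.03680067]
the job is handed in; nothing more can be done
None
```

I slid the square coaster out with two fingertips spread behind its near side. This squared it to the riser's edge and moved it about 105 mm. I then backed the hand off, up and to the left, and handed the job in at 10.65 s.

**Last check (top camera):**
- **Overhang:** about 27.5 mm, inside the 22–38 mm band. The calibration is good to about 2 mm.
- **Squareness:** within about 0.2° of the edge.
- **Bystanders:** the picture showed no change at the round coaster, keycaps, eraser, pen cup or cat.
- **Contact:** the force reading was near zero.

**Disagreements:** mid-push, the scene camera and the estimate from the fingertip position differed by up to about 7 mm. I relied on the final top view, taken with the hand out of the way. I did not measure the coaster's height or tilt again after the push.

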